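# Get the clamped can pack out from behind the empties and weigh it

### The arm

A 7-joint arm with a two-finger parallel gripper is mounted at the origin on the work surface. World frame = base frame: x ahead of the robot, y to its left, z up, the work surface at z = 0. Lengths are in m, angles in degrees, forces in N, time in s.
With the tool pointing down it reaches from about 0.4 to 0.9 m from the base axis. Payload 5.5 kg.
Tool frame: the origin (TCP) lies on the front face of the gripper's body, between the roots of the fingers; the fingertips stand 66 mm ahead of it and the grasp point (between the pads) lies 47 mm ahead of it (r.grip_depth is the distance from the TCP to the grasp point, in m); z points along the fingers, x is the direction in which the jaws open and shut, and the axes are right-handed (so a half turn about z gives the same grasp; the last joint's range is limited). The gripper opens to 92 mm and grips with 3 to 60 N. Pads are 19 mm wide; open, the fingers measure 130 mm over their backs; the gripper's body (75 mm by 190 mm) begins 47 mm behind the grasp point.
Start: joints at [89.45, 28.699, -24.465, 88.831, 12.651, 65.22, -12.049], TCP at [0.175, -0.626, 0.292] pointing down, gripper open.
Joint ranges: [-164.97, 164.97], [-17.58, 116.51], [-87.97, 89.64], [11.32, 138.91], [-80.73, 260.73], [10.89, 115.49], [-147.41, 147.41]. Speed limits (degrees/s): [147.25, 147.25, 180, 180, 180, 180, 180].

### API

Orientations are given as [roll, pitch, yaw] about the fixed x, y, z axes, in that order (R = Rz(yaw) Ry(pitch) Rx(roll)).
In Python, from rig import r, imaging, job gives the robot as it stands. The module is installed in compiled form; this text tells all that it offers.
- The arm moves only by the shell command python3 -m handwheel 'ROWS' [FORCE]. ROWS is JSON, a list that holds one entry, the list of rows, each a list of 5 numbers: the finger opening in cm, from 0 to 9.18, then the shift along the tool's x, y, z in cm, then the turn about the tool's z in rad. In form: [[[fingers, tx, ty, tz, spin], ...]]. A call has 1 to 12 rows; each row is the pose to reach, as a shift and turn from the pose commanded when the call began, along the tool's axes at that moment; what a row does not reach only later rows make up. A row lasts 1/8 s, in which the tool goes at most 62.5 mm and 10.7 degrees, less where a joint would pass 70% of its speed; a pose out of reach is approached as far as the arm can. A call with a gripper value outside its range is refused whole. The fingers move at their own pace and stop on an object; FORCE is the grip in N (left out, the last holds). Time passes only in rows, so rows that repeat a pose let the fingers close. It gives the time, the measured TCP pose, the force and the opening at its end, in the units of the state.
- r.read_state(): the state, without advancing time (a new reading comes with each control period).
- imaging.camera(name): name is "side" or "top"; returns the picture (420x560x3 uint8, red, green, blue); there is no depth.
- imaging.camera_model(name): a dict with "fov_y" (degrees; the focal length in pixels is half the picture's height over the tangent of half this angle, whatever the lens; pixels are square), "cx", "cy" (the principal point, pixels), "k1" (the pictures are not rectified: a ray, as slopes to the right and down, at radius r is drawn at 1 + k1 r^2 times it, then the intrinsics apply), "world_to_cam" (4x4, takes a point from world to camera coordinates). Camera axes: x right, y up, looking along -z (the intrinsics and any distortion apply to the point x, -y, -z); pixel columns grow to the right and rows downward; lengths in m; the calibration is good to about 2 mm. A picture is of the moment at which its call begins. camera_model takes no time and is no camera call.
- job.hand_in(): hands the job in, once; it reports no verdict.
The state is a dict: "time_s": time; "joint_pos": joint angles; "joint_vel": joint speeds; "tau": joint torques, N m; "ee_pos": TCP position; "eef_rot": TCP orientation; "ft_force": force on the tool from outside, world axes, zero at the start; "torque": the same for the moment, N m; "width": finger opening in m.
Only numpy, scipy, OpenCV 4.12 (cv2) and the standard library are available. Lean on these libraries where they do the work, as an engineer would, in place of code of your own. Each camera call takes 0.05 s, during which the arm holds its last target. There are 200 camera calls.

### The job

First clear the amber bottle, the PET bottle and the egg cup off the ash shelf and stand all three upright on the grey mat, before you move the clamped pack of flattened cans. While they wait there, fetch the pack and stand it upright on the middle of the scale's plate; then put each of the three back upright in the middle of its own coaster (amber bottle on orange, PET bottle on green, egg cup on black) and leave the pack on the scale. Nothing may be tipped over.

Things in the scene. Friction and masses are not known exactly. Their poses are not given: they have to be found in the camera images.
- amber_bottle: Empty amber glass bottle, about 0.2 kg, round: body 60 mm diameter up to height 88, shoulder to height 116, then a straight neck 27 mm diameter up to the mouth at 160 (mm). Lift it by the neck. It starts on the orange coaster. Origin: centre of its underside; z up along its axis.
- pet_bottle: Empty clear PET bottle with green cap and green band, about 50 g, round: body 60 mm diameter up to height 94, shoulder to height 124, then a straight neck and cap 28 mm diameter up to 168 (mm). Lift it by the neck. It starts on the green coaster. Origin: centre of its underside; z up along its axis.
- egg_cup: White ceramic egg cup holding a few bottle caps (fixed in it), about 90 g, 62 mm tall: foot 44 mm diameter, stem 24 mm, upright-walled bowl 50 mm diameter from height 36 to the rim at 62 (grip the bowl from outside). It starts on the black coaster. Origin: centre of its underside; z up along its axis.
- can_pack: Blue plastic U-shaped clamp round five flattened cans on edge, one rigid piece, about 0.16 kg. Base 64 mm along its x, 54 mm across the two flat blue jaws along its y (grip across y); jaws reach height 62, cans 72 (mm). It stands on the ash shelf (top 18 mm high); a rail 68 mm high runs 75 mm behind it (its +x, away from the robot). Origin: centre of its underside; z up.
- amber_coaster: Orange disc fixed on the shelf, 80 mm diameter, 4 mm thick: the amber bottle's place. The three coasters lie 74 mm left, 74 mm right and 85 mm in front of the pack, in any order. Origin: centre of its underside (its top is 4 mm higher); z up.
- pet_coaster: Green disc fixed on the shelf, 80 mm diameter, 4 mm thick: the PET bottle's place. Origin: centre of its underside (its top is 4 mm higher); z up.
- cup_coaster: Black disc fixed on the shelf, 80 mm diameter, 4 mm thick: the egg cup's place. Origin: centre of its underside (its top is 4 mm higher); z up.
- side_mat: Grey mat fixed on the table to one side of the shelf (left or right), the side area: 280 mm along its x, 150 mm along its y, 4 mm thick. Origin: centre of its underside; z up.
- scale_centre (a point): Middle of the top of the scale's steel plate (140 x 140 mm, 30 mm above the table, ringed circle in the middle), on the other side of the shelf from the mat. The black scale housing, 22 mm high, reaches 120 mm from the point along -x with the display. x, y along the plate's edges, z up.

How it is judged (in metres and radians):
On the way, in this order (a step that is already met when the one before it is completed fails the run):
1. amber bottle, PET bottle and egg cup all stand upright on the grey mat while the pack is still in its place on the shelf (x of amber_bottle in the frame of side_mat between -0.135 and 0.135 m and y of amber_bottle in the frame of side_mat between -0.07 and 0.07 m and z of each of amber_bottle, pet_bottle, egg_cup in the frame of side_mat below 0.009 m and angle between each of amber_bottle, pet_bottle, egg_cup's own z axis and vertical below 0.1 rad and linear speed of each of amber_bottle, pet_bottle, egg_cup below 0.03 m/s and x of pet_bottle in the frame of side_mat between -0.135 and 0.135 m and y of pet_bottle in the frame of side_mat between -0.07 and 0.07 m and x of egg_cup in the frame of side_mat between -0.135 and 0.135 m and y of egg_cup in the frame of side_mat between -0.07 and 0.07 m and distance of can_pack from where it was at the start of the episode below 0.02 m), for 0.2 s.
2. the pack stands on the middle of the scale's plate while all three are still on the mat (horizontal distance between can_pack and scale_centre below 0.015 m and z of can_pack in the frame of scale_centre below 0.005 m and angle between each of can_pack, amber_bottle, pet_bottle, egg_cup's own z axis and vertical below 0.1 rad and linear speed of each of can_pack, amber_bottle, pet_bottle, egg_cup below 0.03 m/s and x of amber_bottle in the frame of side_mat between -0.135 and 0.135 m and y of amber_bottle in the frame of side_mat between -0.07 and 0.07 m and z of each of amber_bottle, pet_bottle, egg_cup in the frame of side_mat below 0.009 m and x of pet_bottle in the frame of side_mat between -0.135 and 0.135 m and y of pet_bottle in the frame of side_mat between -0.07 and 0.07 m and x of egg_cup in the frame of side_mat between -0.135 and 0.135 m and y of egg_cup in the frame of side_mat between -0.07 and 0.07 m), for 0.2 s.
At the end, for the whole second after the job is handed in: The pack stands upright at rest on the scale's plate, within 15 mm of its middle; amber bottle, PET bottle and egg cup stand upright at rest on the orange, green and black coaster respectively, each within 12 mm of the coaster's centre (horizontal distance between can_pack and scale_centre below 0.015 m and z of can_pack in the frame of scale_centre below 0.005 m and angle between each of can_pack, amber_bottle, pet_bottle, egg_cup's own z axis and vertical below 0.1 rad and linear speed of each of can_pack, amber_bottle, pet_bottle, egg_cup below 0.03 m/s and horizontal distance between amber_bottle and amber_coaster below 0.012 m and z of amber_bottle in the frame of amber_coaster below 0.009 m and horizontal distance between pet_bottle and pet_coaster below 0.012 m and z of pet_bottle in the frame of pet_coaster below 0.009 m and horizontal distance between egg_cup and cup_coaster below 0.012 m and z of egg_cup in the frame of cup_coaster below 0.009 m); the robot touches nothing.
It fails at once if the amber bottle is tipped over (angle between amber_bottle's own z axis and vertical above 0.6 rad).
It fails at once if the PET bottle is tipped over (angle between pet_bottle's own z axis and vertical above 0.6 rad).
It fails at once if the egg cup is tipped over (angle between egg_cup's own z axis and vertical above 0.6 rad).
It fails at once if the can pack is tipped over (angle between can_pack's own z axis and vertical above 0.6 rad).
It also fails if it takes over 144 s, if anything falls off the work surface, if the arm or the gripper's body presses on something with over 40 N, if the wrist force passes 120 N, or if a joint passes its speed limit or range.

## Working session

There is one attempt and no reset: what is moved stays moved. The work goes in short steps, Python scripts to look and compute and a shell command to move; the robot and the scene stay as the last step left them, time stands still between calls to the robot, and variables do not carry over. Pictures are saved under pics/ and viewed, about 12 in all and at most 16, crops included, and the job is handed in when it is done.

```bash
mkdir -p pics
cat > h.py <<'E'
from rig import r, imaging, job
import numpy as np, cv2
from scipy.spatial.transform import Rotation as R
def snap(n,f):
    im=imaging.camera(n); cv2.imwrite('pics/'+f,im[:,:,::-1]); return im
def K(n):
    m=imaging.camera_model(n); f=210/np.tan(np.radians(m['fov_y'])/2); return m,f
def ray(n,u,v):
    m,f=K(n); d=np.array([(u-m['cx'])/f,(v-m['cy'])/f]); s=d.copy()
    for _ in range(30): s=d/(1+m['k1']*(s@s))
    T=np.array(m['world_to_cam']); A=T[:3,:3]; c=-A.T@T[:3,3]
    return c, A.T@np.array([s[0],-s[1],-1])
def onz(n,u,v,z):
    c,d=ray(n,u,v); return c+d*(z-c[2])/d[2]
def proj(n,p):
    m,f=K(n); q=np.array(m['world_to_cam'])@np.append(p,1); s=np.array([q[0],-q[1]])/-q[2]
    return s*(1+m['k1']*(s@s))*f+[m['cx'],m['cy']]
def cross(a,b):
    c1,d1=ray(*a);c2,d2=ray(*b); t=np.linalg.lstsq(np.c_[d1,-d2],c2-c1,rcond=None)[0]
    p,q=c1+t[0]*d1,c2+t[1]*d2; return (p+q)/2,np.linalg.norm(p-q)
def shift(x,y,z):
    "tool-frame shift in cm to a TCP world target"
    s=r.read_state(); return R.from_euler('xyz',s['eef_rot'],degrees=True).inv().apply(np.array([x,y,z])-s['ee_pos'])*100
E
python3 - <<'E'
from h import *
snap('top','t0.png');snap('side','s0.png')
s=r.read_state();print(s)
for n in('top','side'):
    m,f=K(n);print(n,f,m['k1'],ray(n,280,210))
print(R.from_euler('xyz',s['eef_rot'],degrees=True).as_matrix().round(3))
E
```

```text
{'time_s': 0.1, 'joint_pos': array([ 89.44802003,  28.74781316, -24.45476192,  88.88545136,
        12.65146576,  65.22074591, -12.05008632]), 'joint_vel': array([ 0.02723953, -0.0564036 ,  0.04403653, -0.17332833, -0.03940054,
        0.01875752, -0.00314249]), 'tau': array([-1.14426800e-02, -5.67872071e+01, -5.83816230e+00, -2.79913920e+01,
       -6.88920077e-02,  2.41181266e-02,  5.87287855e-05]), 'ee_pos': array([ 0.17496973, -0.62546647,  0.29128977]), 'eef_rot': array([-1.79997103e+02,  1.00549288e-01, -7.43651350e+01]), 'ft_force': array([0.00852634, 0.24774558, 0.86784531]), 'torque': array([ 0.02831048,  0.03218365, -0.03758824]), 'width': 0.09154759232098413}
top 435.4471120743022 0.011071288602983216 (array([ 0.43854686, -0.01195199,  0.87923296]), array([ 0.13838692,  0.00474473, -0.99037916]))
side 466.1750814787121 -0.03163737900595068 (array([ 0.08434199, -0.51177248,  0.65794534]), array([ 0.50361253,  0.56948173, -0.64968605]))
[[ 0.27  -0.963 -0.   ]
 [-0.963 -0.27   0.002]
 [-0.002 -0.    -1.   ]]
```

View pics/t0.png

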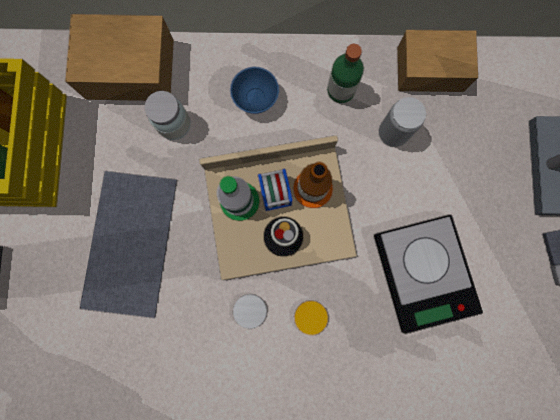

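View pics/s0.png

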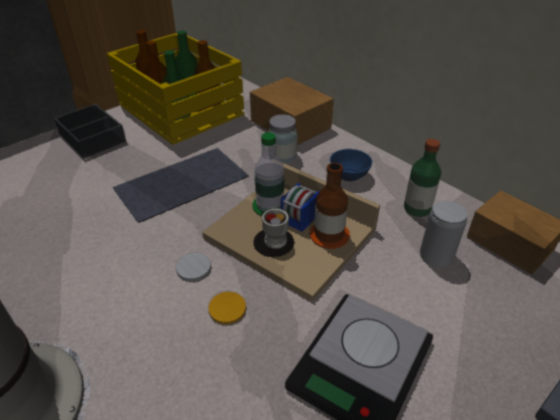

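The top view shows the mat at left (~130,243), PET cap at (229,185), pack at (275,190), amber mouth at (319,170), egg cup at (284,233) and the scale ring at (426,260). The side view agrees with this: PET cap (268,138), amber mouth (333,168), cup (275,218) and ring (371,342).

Run:
```python
from h import *
a=cv2.imread('pics/t0.png');b=cv2.imread('pics/s0.png')
v=np.vstack([cv2.resize(a[145:285,190:370],None,fx=4,fy=4,interpolation=2)])
cv2.imwrite('pics/c0.png',v)
p=lambda *x:print(*[i.round(4) if hasattr(i,'round') else i for i in x])
p('pet',onz('top',229,185,.19),*cross(('top',229,185),('side',268,138)))
p('amb',onz('top',319,170,.182),*cross(('top',319,170),('side',333,168)))
p('cup',onz('top',284.5,231.5,.084),*cross(('top',284.5,231.5),('side',275,216)))
p('scale',onz('top',426,260,.03),*cross(('top',426,260),('side',371,342)))
for c in [(105,172),(177,179),(155,316),(81,309)]: p('mat',onz('top',*c,.004))
for c in [(219,278),(356,256),(374,240),(451,215)]: p('shelf/scale',onz('top',*c,.018))
for c in [(202,164),(337,145)]: p('rail',onz('top',*c,.086))
```

```text
pet [0.5741 0.0743 0.19  ] [0.5746 0.0751 0.1856] 0.0008
amb [ 0.6032 -0.0713  0.182 ] [ 0.6026 -0.0705  0.1793] 0.0033
cup [ 0.5101 -0.0171  0.084 ] [ 0.5097 -0.0169  0.0858] 0.0005
scale [ 0.4646 -0.2918  0.03  ] [ 0.4651 -0.2922  0.0298] 0.0011
mat [0.6333 0.353  0.004 ]
mat [0.6213 0.2046 0.004 ]
mat [0.3469 0.2333 0.004 ]
mat [0.3579 0.379  0.004 ]
shelf/scale [0.4227 0.1089 0.018 ]
shelf/scale [ 0.4703 -0.1588  0.018 ]
shelf/scale [ 0.5023 -0.1945  0.018 ]
shelf/scale [ 0.5548 -0.348   0.018 ]
rail [0.6336 0.1391 0.086 ]
rail [ 0.6745 -0.113   0.086 ]
```

View pics/c0.png

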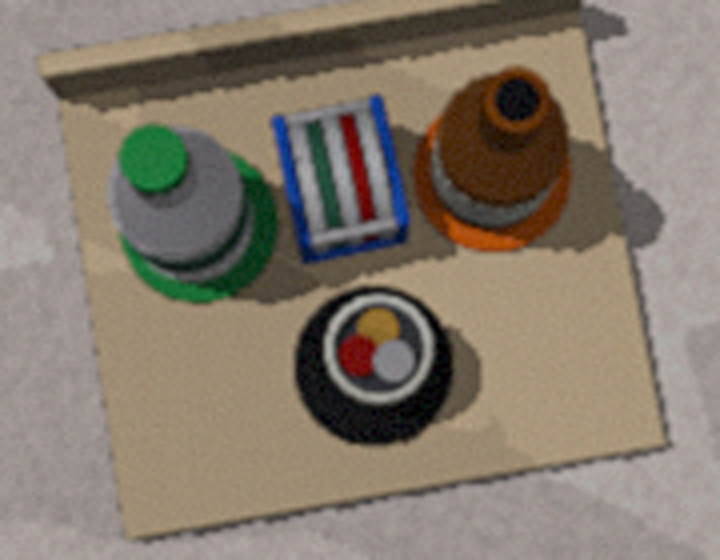

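```bash
python3 -c "
from h import *
print(shift(.5744,.0747,.300))"
```

```text
[-56.66250526 -57.33502098  -0.76868717]
```

```bash
python3 -m handwheel '[[[9.18,-2,-2,-1,0],[9.18,-5,-5,-1,0],[9.18,-9,-9,-1,0],[9.18,-13,-13,-1,0],[9.18,-17,-17,-1,0.02],[9.18,-21,-21,-1,0.04],[9.18,-25,-25,-1,0.06],[9.18,-29,-29,-1,0.08],[9.18,-33,-33,-1,0.098],[9.18,-37,-37,-1,0.098],[9.18,-40,-40,-1,0.098],[9.18,-41,-41,-1,0.098]]]' 20; python3 -c "
from h import *
print(shift(.5744,.0747,.300))"
```

```text
time_s: 1.6
ee_pos: [0.4604, -0.1177, 0.3023]
eef_rot: [-180.0, 0.0, -79.7]
ft_force: [0.6, -0.1, 0.7]
width: 0.0918
[-16.89934509 -14.65713959   0.24403312]
```

```bash
python3 -m handwheel '[[[9.18,-4,-3.5,0,0],[9.18,-8,-7,0,0],[9.18,-12,-10.5,0,0],[9.18,-15.5,-13.5,0.2,0],[9.18,-16.9,-14.65,0.2,0],[9.18,-16.9,-14.65,0.2,0],[9.18,-16.9,-14.65,2,0],[9.18,-16.9,-14.65,4,0],[9.18,-16.9,-14.65,6,0],[9.18,-16.9,-14.65,7.5,0],[9.18,-16.9,-14.65,8.2,0],[9.18,-16.9,-14.65,8.2,0]]]'
python3 - <<'E'
from h import *
a=snap('top','t1.png');b=snap('side','s1.png')
cv2.imwrite('pics/c1.png',np.hstack([cv2.resize(i,None,fx=2,fy=2) for i in (a[120:300,170:370],b[80:260,190:390])])[:,:,::-1])
E
```

```text
time_s: 3.1
ee_pos: [0.5742, 0.0714, 0.2198]
eef_rot: [180.0, 0.0, -80.0]
ft_force: [-0.4, -0.7, -0.6]
width: 0.0914
```

View pics/c1.png

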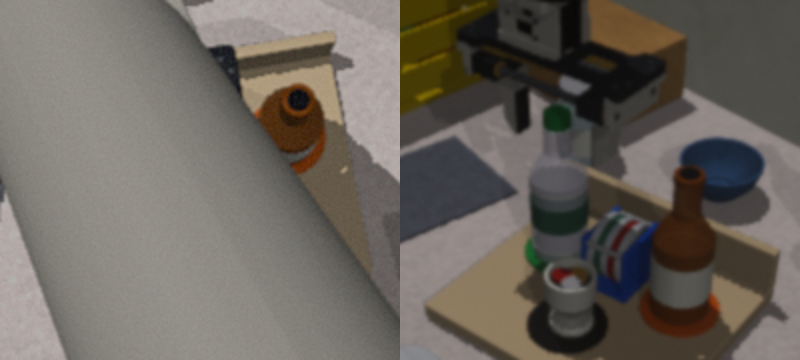

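The side crop shows the PET cap between the open fingers with nothing in contact. The jaws are 3 mm off in y, so I'll nudge them over and grip.

```bash
python3 -m handwheel '[[[9.18,-0.3,0,0,0],[9.18,-0.3,0,0,0],[2,-0.3,0,0,0],[2,-0.3,0,0,0],[2,-0.3,0,0,0],[2,-0.3,0,0,0],[2,-0.3,0,0,0],[2,-0.3,0,0,0],[2,-0.3,0,-0.5,0],[2,-0.3,0,-1.5,0],[2,-0.3,0,-3,0],[2,-0.3,0,-4,0]]]' 15;  python3 -c "
from h import *
print(shift(.599,.281,.260),shift(.599,.281,.2015))"
```

```text
time_s: 4.7
ee_pos: [0.5744, 0.0744, 0.2619]
eef_rot: [-179.9, -0.0, -80.0]
ft_force: [0.6, -0.5, -0.5]
width: 0.0273
[-19.91665017  -6.01756464   0.19688471] [-19.91773301  -6.00732819   6.04687565]
```

```bash
python3 -m handwheel '[[[2,-2,-0.6,0,0],[2,-5,-1.5,0,0],[2,-9,-2.7,0,0],[2,-13,-3.9,0,0],[2,-16.5,-5,0,0],[2,-19,-5.8,0,0],[2,-19.9,-6,0,0],[2,-19.9,-6,0,0],[2,-19.9,-6,2,0],[2,-19.9,-6,4,0],[2,-19.9,-6,5.2,0],[2,-19.9,-6,5.7,0]]]'; python3 -m handwheel '[[[2,0,0,0.05,0],[2,0,0,0.05,0],[3.2,0,0,0.05,0],[5,0,0,0,0],[6,0,0,0,0],[6,0,0,-1.5,0],[6,0,0,-3.5,0],[6,0,0,-6,0],[6,0,0,-9,0],[8,0,0,-10,0],[9.18,0,0,-10,0]]]'; python3 -c "
from h import *
snap('side','s2.png')
print(shift(.603,-.071,.30))"
```

```text
time_s: 6.2
ee_pos: [0.5989, 0.2808, 0.2042]
eef_rot: [-179.9, 0.0, -80.0]
ft_force: [-2.3, -3.3, 20.2]
width: 0.0276
time_s: 7.58
ee_pos: [0.5986, 0.2809, 0.3045]
eef_rot: [-179.9, 0.0, -80.0]
ft_force: [0.2, -0.6, -0.4]
width: 0.0756
[34.69306865  5.64221196  0.33125833]
```

View pics/s2.png

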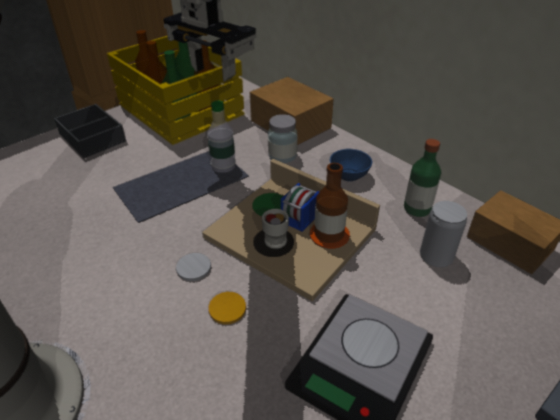

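PET bottle stands upright on the mat at (222,150). Next the amber bottle.

```bash
python3 -m handwheel '[[[9.18,3,0.5,0.3,0],[9.18,7,1.1,0.3,0],[9.18,12,2,0.3,0],[9.18,17,2.8,0.3,0],[9.18,22,3.6,0.3,0],[9.18,27,4.4,0.3,0],[9.18,31,5,0.3,0],[9.18,34,5.55,0.3,0],[9.18,34.7,5.65,0.3,0],[9.18,34.7,5.65,0.3,0],[9.18,34.7,5.65,2,0],[9.18,34.7,5.65,4,0]]]';  python3 -c "
from h import *
print(shift(.603,-.071,.21))"
```

```text
time_s: 9.12
ee_pos: [0.6029, -0.0691, 0.262]
eef_rot: [-180.0, 0.0, -79.8]
ft_force: [0.4, -0.5, -0.0]
width: 0.0923
[0.18601168 0.02733649 5.19726884]
```

```bash
python3 -m handwheel '[[[9.18,0,0,2,0],[9.18,0,0,4,0],[9.18,0,0,5,0],[9.18,0,0,5,0],[2,0,0,5,0],[2,0,0,5,0],[2,0,0,5,0],[2,0,0,5,0],[2,0,0,5,0],[2,0,0,5,0],[2,0,0,4.5,0],[2,0,0,3.5,0]]]' 25; python3 -m handwheel '[[[2,0,0,-2,0],[2,0,0,-4,0],[2,0,0,-6,0],[2,0,0,-7.5,0],[2,0,0,-8,0]]]'; python3 -c "
from h import *
print(shift(.505,.291,.30))"
```

```text
time_s: 10.62
ee_pos: [0.6025, -0.0709, 0.2281]
eef_rot: [179.9, 0.0, -80.0]
ft_force: [0.1, -0.1, -1.9]
width: 0.0265
time_s: 11.25
ee_pos: [0.6036, -0.0709, 0.3098]
eef_rot: [-179.9, -0.1, -80.0]
ft_force: [0.2, 0.4, -1.4]
width: 0.0266
[-37.35252294   3.41614591   0.94449354]
```

```bash
python3 -m handwheel '[[[2,-2,0.2,0,0],[2,-5,0.4,0,0],[2,-9,0.8,0,0],[2,-14,1.3,0,0],[2,-19,1.7,0,0],[2,-24,2.2,0,0],[2,-29,2.7,0,0],[2,-33,3,0,0],[2,-36,3.3,0,0],[2,-37.3,3.4,0,0],[2,-37.3,3.4,0,0],[2,-37.3,3.4,1,0]]]';python3 -m handwheel '[[[2,0,0,2,0],[2,0,0,4,0],[2,0,0,6,0],[2,0,0,8,0],[2,0,0,9,0],[2,0,0,9.6,0],[2,0,0,9.9,0],[2,0,0,9.9,0]]]'
```

```text
time_s: 12.75
ee_pos: [0.5057, 0.2892, 0.2981]
eef_rot: [-179.9, -0.0, -80.1]
ft_force: [0.4, 0.3, -1.8]
width: 0.0266
time_s: 13.75
ee_pos: [0.505, 0.2908, 0.1998]
eef_rot: [-179.9, 0.0, -80.0]
ft_force: [0.4, -0.2, -2.2]
width: 0.0265
```

```bash
python3 -m handwheel '[[[2,0,0,0.2,0],[2,0,0,0.3,0],[2,0,0,0.3,0]]]'
```

```text
time_s: 14.12
ee_pos: [0.5057, 0.2916, 0.1992]
eef_rot: [-179.8, 0.0, -80.0]
ft_force: [-2.0, -2.0, 13.6]
width: 0.0267
```

Contact. Release, rise, and go towards the cup.

```bash
python3 -m handwheel '[[[3.2,0,0,0,0],[5,0,0,0,0],[6,0,0,0,0],[6,0,0,-1.5,0],[6,0,0,-3.5,0],[6,0,0,-6,0],[6,0,0,-9,0],[8,0,0,-10,0],[9.18,0,0,-10,0]]]'; python3 -c "
from h import *
a=snap('side','s3.png')
print(shift(.5099,-.0170,.25))
# mask PET coaster (green) in side
h=cv2.cvtColor(a,cv2.COLOR_RGB2HSV)
m=((h[...,0]>60)&(h[...,0]<85)&(h[...,1]>120)).astype(np.uint8); m[:185]=0
print('green',np.argwhere(m).mean(0)[::-1],m.sum())
m=((h[...,0]<14)&(h[...,1]>150)&(h[...,2]>60)).astype(np.uint8); 
n,l,s,c=cv2.connectedComponentsWithStats(m); print(s[s[:,4]>40].tolist(),c[s[:,4]>40].round(1).tolist())
"
```

```text
time_s: 15.25
ee_pos: [0.505, 0.2907, 0.2973]
eef_rot: [-179.9, 0.0, -80.0]
ft_force: [-0.5, 0.1, -0.9]
width: 0.0758
[30.34360254  4.82085968  4.62662429]
green [308.25255102 326.06037415] 1176
[[0, 0, 560, 420, 234068], [426, 140, 13, 7, 75], [266, 214, 10, 7, 43], [310, 220, 40, 29, 890], [360, 407, 9, 9, 64]] [[279.2, 209.4], [432.4, 143.0], [269.9, 216.5], [329.4, 233.7], [364.4, 411.2]]
```

View pics/s3.png

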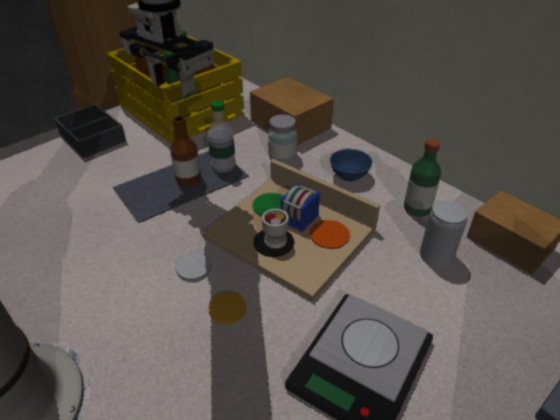

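Both bottles stand on the mat, amber at (186,155) and PET at (222,150). The orange coaster is clear at (330,234). Now the egg cup.

```bash
python3 -m handwheel '[[[9.18,2,0.3,0,0],[9.18,5,0.8,0,0],[9.18,9,1.4,0,0],[9.18,14,2.2,0,0],[9.18,19,3,0,0],[9.18,24,3.8,1,0],[9.18,28,4.5,3,0],[9.18,30,4.8,4.6,0],[9.18,30.35,4.8,6,0],[9.18,30.35,4.8,8,0],[9.18,30.35,4.8,10,0],[9.18,30.35,4.8,10,0]]]';  python3 -c "
from h import *
a=snap('top','t2.png')
print('orange',onz('side',329.4,233.7,.022))
print(shift(.5099,-.0170,.118))"
```

```text
time_s: 16.8
ee_pos: [0.5091, -0.0151, 0.1945]
eef_rot: [179.8, 0.1, -79.8]
ft_force: [-0.5, 0.4, -0.1]
width: 0.0917
orange [ 0.60176581 -0.07384693  0.022     ]
[0.17632718 0.01020292 7.75458487]
```

```bash
python3 -m handwheel '[[[9.18,0.05,0,2,0],[9.18,0.05,0,4,0],[9.18,0.05,0,6,0],[9.18,0.05,0,7.3,0],[9.18,0.05,0,7.7,0],[9.18,0.05,0,7.7,0],[4,0.05,0,7.7,0],[4,0.05,0,7.7,0],[4,0.05,0,7.7,0],[4,0.05,0,7.7,0],[4,0.05,0,7.7,0],[4,0.05,0,7.7,0]]]' 20; python3 -m handwheel '[[[4,0,0,-1,0],[4,0,0,-3,0],[4,0,0,-5,0],[4,0,0,-7,0],[4,0,0,-8,0],[4,0,0,-8,0]]]'; python3 -c "
from h import *
print(shift(.3855,.3035,.19))"
```

```text
time_s: 18.35
ee_pos: [0.5104, -0.0172, 0.1193]
eef_rot: [-180.0, -0.0, -80.0]
ft_force: [-0.6, -0.2, 1.8]
width: 0.0492
time_s: 19.1
ee_pos: [0.5108, -0.0175, 0.2003]
eef_rot: [-179.9, -0.1, -80.0]
ft_force: [0.3, -0.1, -1.5]
width: 0.0494
[-33.78505305   6.77688637   0.98327698]
```

```bash
python3 -m handwheel '[[[4,-2,1,0,0],[4,-5,2,0,0],[4,-9,3.5,0,0],[4,-14,5,0,0],[4,-19,6.5,0,0],[4,-24,6.8,0,0],[4,-29,6.8,0,0],[4,-32.5,6.8,0,0],[4,-33.8,6.8,0,0],[4,-33.8,6.8,1,0],[4,-33.8,6.8,3,0],[4,-33.8,6.8,5,0]]]';python3 -m handwheel '[[[4,0,0,2,0],[4,0,0,3.5,0],[4,0,0,4.2,0],[4,0,0,4.5,0],[4,0,0,4.6,0],[4,0,0,4.6,0]]]'
```

```text
time_s: 20.6
ee_pos: [0.3848, 0.3012, 0.1477]
eef_rot: [179.9, -0.1, -80.1]
ft_force: [0.3, -0.2, -0.8]
width: 0.0488
time_s: 21.35
ee_pos: [0.3848, 0.3039, 0.1036]
eef_rot: [-180.0, 0.0, -80.0]
ft_force: [0.3, 0.1, -1.3]
width: 0.0491
```

```bash
python3 -m handwheel '[[[4,0,0,0.15,0],[4,0,0,0.25,0],[4,0,0,0.25,0]]]'
```

```text
time_s: 21.72
ee_pos: [0.3848, 0.3039, 0.1013]
eef_rot: [-180.0, -0.0, -80.0]
ft_force: [-1.9, -2.1, 4.9]
width: 0.0491
```

```bash
python3 -m handwheel '[[[5.5,0,0,0,0],[7,0,0,0,0],[8,0,0,0,0],[8,0,0,0,0],[8,0,0,-1.5,0],[8,0,0,-3.5,0],[8,0,0,-6,0],[8,0,0,-9,0],[8,0,0,-12,0],[9.18,4,0,-15,0],[9.18,9,0,-15,0],[9.18,14,0,-15,0]]]'
python3 - <<'E'
from h import *
snap('top','t3.png');b=snap('side','s3b.png')
print(r.read_state()['ee_pos'])
E
```

```text
time_s: 23.22
ee_pos: [0.4092, 0.1649, 0.2522]
eef_rot: [-179.9, -0.0, -79.9]
ft_force: [0.7, -1.0, -0.4]
width: 0.0911
[0.40971889 0.16028114 0.25122449]
```

View pics/t3.png

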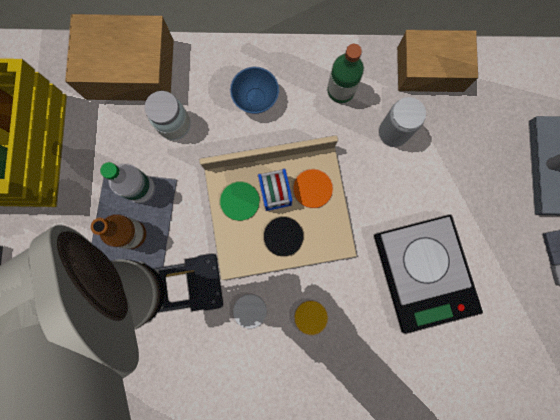

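View pics/s3b.png

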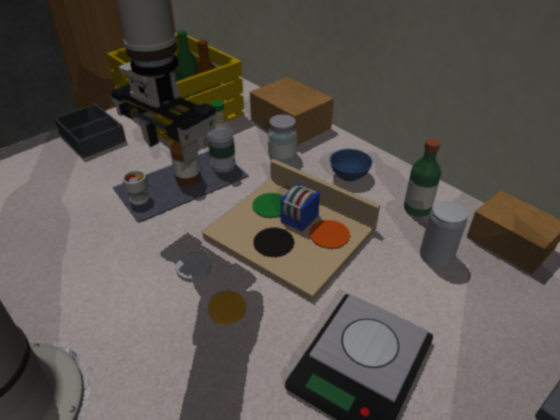

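All three stand on the mat; in the side view the cup is at (136,190), with the amber and PET bottles beyond it. The coasters are free in the top view at green (240,201), black (284,236) and orange (314,188). I'll measure them, the pack and the ring by mask.

Run:
```python
from h import *
def blobs(f,c0):
    im=cv2.imread('pics/'+f); h=cv2.cvtColor(im,cv2.COLOR_BGR2HSV); H,S,V=h[...,0],h[...,1],h[...,2]
    M={'green':(H>60)&(H<85)&(S>120),'orange':(H<14)&(S>150)&(V>60),'black':(V<45)&(S<200),'blue':(H>105)&(H<130)&(S>120)}
    out={}
    for k,m in M.items():
        n,l,s,c=cv2.connectedComponentsWithStats(m.astype(np.uint8))
        i=min((i for i in range(1,n) if s[i,4]>(60 if k=='blue' else 200)),key=lambda i:np.linalg.norm(c[i]-c0[k]),default=None)
        if k=='blue': # union near
            y,x=np.nonzero(m); q=np.hypot(x-c0[k][0],y-c0[k][1])<28; pts=np.c_[x,y][q].astype(np.float32); out[k]=cv2.minAreaRect(pts)
        else: out[k]=cv2.fitEllipse(max(cv2.findContours((l==i).astype(np.uint8),0,1)[0],key=len))
    return out
t=blobs('t3.png',dict(green=(240,201),orange=(314,188),black=(284,236),blue=(275,189)))
s=blobs('s3b.png',dict(green=(268,205),orange=(331,234),black=(273,242),blue=(300,208)))
for k in t:
    print(k,np.round(t[k][0],1),np.round(t[k][1],1),round(t[k][2],1),'top',onz('top',*t[k][0],.022 if k!='blue' else .08)[:2].round(4),'side',onz('side',*s[k][0],.022)[:2].round(4))
b=cv2.boxPoints(t['blue']); print([onz('top',*p,.08)[:2].round(4).tolist() for p in b])
im=cv2.imread('pics/t3.png');cv2.imwrite('pics/c3.png',np.hstack([cv2.resize(im[160:220,245:305],(480,480),interpolation=2)]))
```

```text
green [239.4 200.7] [37.3 37.7] 66.9 top [0.5756 0.0734] side [0.5697 0.0749]
orange [312.6 188.2] [37.5 38.5] 120.4 top [ 0.6036 -0.0723] side [ 0.6017 -0.0739]
black [283.1 236.2] [37.7 37.9] 90.4 top [ 0.5064 -0.0148] side [ 0.5042 -0.0172]
blue [275.3 189.4] [37.  28.1] 77.9 top [0.5888 0.0014] side [0.6152 0.0275]
[[0.6171, 0.035], [0.6293, -0.0164], [0.5608, -0.0319], [0.5488, 0.0189]]
```

View pics/c3.png

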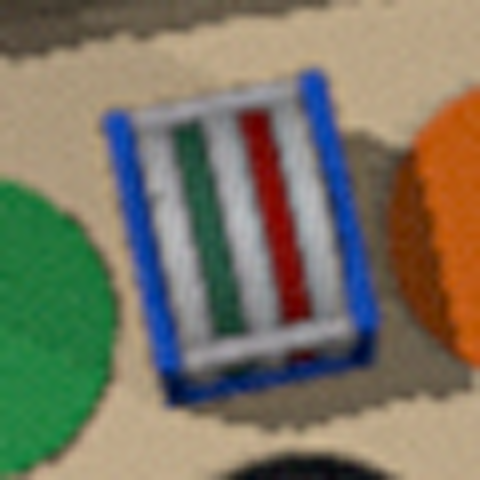

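Pack centre is (0.589, 0.001) with yaw about 10.9°. The coaster spacing comes to 148 mm and 85 mm, as specified.

```bash
python3 -m handwheel '[[[9.18,0,0,0,0],[9.18,0,0,0,0]]]'; python3 -c "
from h import *
print(shift(.589,.001,.20))"
```

```text
time_s: 23.58
ee_pos: [0.4087, 0.1674, 0.2512]
eef_rot: [-180.0, 0.0, -79.9]
ft_force: [0.1, 0.5, -0.3]
width: 0.092
[ 19.55479212 -14.8173226    5.11926913]
```

```bash
python3 -m handwheel '[[[9.18,2,-1.5,0,0],[9.18,5,-4,0,0],[9.18,9,-7,0,-0.015],[9.18,13,-10,1,-0.015],[9.18,17,-13,3,-0.015],[9.18,19,-14.5,4.5,-0.015],[9.18,19.6,-14.8,5.1,-0.015],[9.18,19.6,-14.8,5.1,-0.015],[9.18,19.6,-14.8,5.1,-0.015]]]'; python3 -c "
from h import *
print(shift(.589,.001,.11))"
```

```text
time_s: 24.7
ee_pos: [0.5883, 0.0007, 0.2005]
eef_rot: [-180.0, 0.0, -79.0]
ft_force: [-0.9, 0.3, 0.2]
width: 0.0915
[-7.77294386e-03 -6.61569176e-02  9.05136184e+00]
```

```bash
python3 -m handwheel '[[[9.18,0,-0.05,2,0],[9.18,0,-0.05,4,0],[9.18,0,-0.05,6,0],[9.18,0,-0.05,8,0],[9.18,0,-0.05,9,0],[9.18,0,-0.05,9,0],[4.5,0,-0.05,9,0],[4.5,0,-0.05,9,0],[4.5,0,-0.05,9,0],[4.5,0,-0.05,9,0],[4.5,0,-0.05,9,0],[4.5,0,-0.05,9,0]]]' 25; python3 -m handwheel '[[[4.5,0,0,-1,0],[4.5,0,0,-3,0],[4.5,0,0,-5,0],[4.5,0,0,-7,0],[4.5,0,0,-8,0],[4.5,0,0,-8,0]]]'; python3 -c "
from h import *
print(onz('top',426,260,.03),shift(.4648,-.2920,.19))
im=cv2.imread('pics/t3.png')[205:305,375:475]; g=cv2.GaussianBlur(cv2.cvtColor(im,6),(3,3),0)
print(cv2.HoughCircles(g,cv2.HOUGH_GRADIENT,1,50,param1=60,param2=15,minRadius=18,maxRadius=28))"
```

```text
time_s: 26.2
ee_pos: [0.5895, -0.001, 0.1101]
eef_rot: [-180.0, 0.0, -79.1]
ft_force: [-0.8, 1.4, 4.2]
width: 0.0541
time_s: 26.95
ee_pos: [0.5898, -0.0013, 0.1909]
eef_rot: [-179.9, -0.0, -79.1]
ft_force: [-0.9, 0.1, -1.6]
width: 0.0545
[ 0.46462511 -0.29177982  0.03      ] [26.18863101 17.7537111   0.07702029]
[[[50.5 56.5 22.4]]]
```

```bash
python3 -m handwheel '[[[4.5,2,1.4,0,0],[4.5,5,3.4,0,0],[4.5,9,6.1,0,0],[4.5,13,8.8,0,0],[4.5,17,11.5,0,0],[4.5,21,14.3,0,0],[4.5,24,16.3,0,0],[4.5,25.6,17.4,0,0],[4.5,26.1,17.8,0,0],[4.5,26.1,17.8,0,0],[4.5,26.1,17.8,2,0],[4.5,26.1,17.8,4,0]]]';python3 -m handwheel '[[[4.5,0,0,1,0],[4.5,0,0,2,0],[4.5,0,0,2.5,0],[4.5,0,0,2.6,0],[4.5,0,0,2.6,0]]]'
```

```text
time_s: 28.45
ee_pos: [0.4651, -0.2892, 0.1497]
eef_rot: [-179.9, 0.0, -78.9]
ft_force: [-0.1, 0.6, -0.9]
width: 0.0542
time_s: 29.08
ee_pos: [0.4639, -0.2913, 0.1241]
eef_rot: [-180.0, -0.0, -79.1]
ft_force: [0.2, -0.1, -1.3]
width: 0.054
```

```bash
python3 -m handwheel '[[[4.5,0,0,0.1,0],[4.5,0,0,0.2,0],[4.5,0,0,0.2,0]]]'
```

```text
time_s: 29.45
ee_pos: [0.4638, -0.2914, 0.1221]
eef_rot: [-180.0, -0.0, -79.1]
ft_force: [-0.6, -0.5, 2.9]
width: 0.054
```

```bash
python3 -m handwheel '[[[6,0,0,0,0],[7.5,0,0,0,0],[8.5,0,0,0,0],[8.5,0,0,0,0],[8.5,0,0,-1.5,0],[8.5,0,0,-3.5,0],[8.5,0,0,-6,0],[8.5,0,0,-9,0],[8.5,-3,0,-12,0],[9.18,-8,0,-13,0],[9.18,-14,0,-13,0],[9.18,-20,0,-13,0]]]'
python3 - <<'E'
from h import *
a=snap('top','t4.png');b=snap('side','s4.png')
h=cv2.cvtColor(a,cv2.COLOR_RGB2HSV);m=(h[...,0]>105)&(h[...,0]<130)&(h[...,1]>120)
y,x=np.nonzero(m);q=np.hypot(x-426,y-258)<35;R_=cv2.minAreaRect(np.c_[x,y][q].astype(np.float32));print(R_,onz('top',*R_[0],.092))
cv2.imwrite('pics/c4.png',np.hstack([a,b])[:,:,::-1][:, :] if 0 else cv2.resize(np.hstack([a[150:400,60:500],b[100:350,90:530]]),(800,228))[:,:,::-1])
# cup & bottles on mat: top view
print(cross(('top',102,228),('side',180,122)))
E
```

```text
time_s: 30.95
ee_pos: [0.426, -0.0931, 0.2536]
eef_rot: [-179.9, -0.1, -79.1]
ft_force: [0.7, 0.7, 0.2]
width: 0.092
((0.0, 0.0), (0.0, 0.0), 0.0) [0.9525761  0.54543625 0.092     ]
(array([0.50496209, 0.2857387 , 0.15821069]), np.float64(0.002535444199043173))
```

View pics/t4.png

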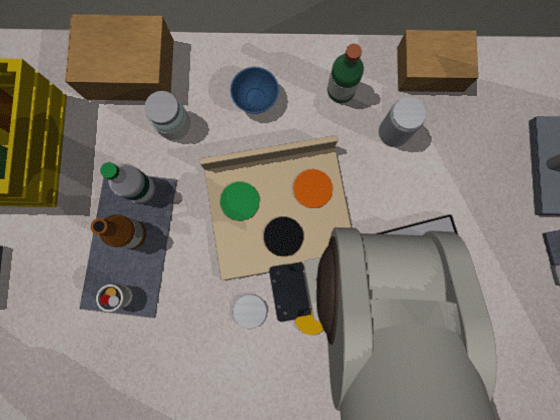

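View pics/s4.png

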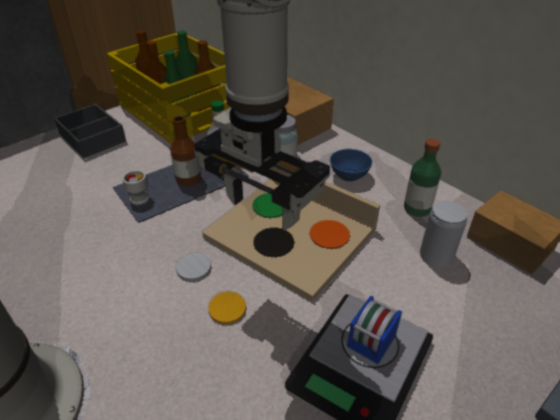

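The pack stands upright on the ring (side view, ~(375,335)). The three wait upright on the mat, at (109,171), (99,227) and (113,297) in the top view. I'll check their positions against the release poses.

Run:
```python
from h import *
for n,p,z in (('pet',(109,171),.172),('amb',(99.5,227),.164),('cup',(112.5,297),.066)): print(n,onz('top',*p,z))
for p in ((.5987,.2809,.172),(.505,.2908,.164),(.3848,.3039,.066)): print(proj('top',p))
print(shift(.3848,.3039,.20))
```

```text
pet [0.59773633 0.276439   0.172     ]
amb [0.50497698 0.28832763 0.164     ]
cup [0.38599816 0.29565084 0.066     ]
[106.35240551 170.38497647]
[ 97.99820011 226.96021931]
[107.93830053 297.59239887]
[-39.27265744  -3.82050057   5.31118123]
```

```bash
python3 -m handwheel '[[[9.18,-2,-0.2,0,0],[9.18,-5,-0.5,0,0],[9.18,-9,-0.9,0,0],[9.18,-14,-1.4,0,0],[9.18,-19,-1.9,0,0],[9.18,-24,-2.4,0,0],[9.18,-29,-2.9,1,0],[9.18,-34,-3.4,2,0],[9.18,-37,-3.7,4,0],[9.18,-38.4,-3.8,5,0],[9.18,-38.8,-3.8,5,0],[9.18,-38.8,-3.8,5,0]]]'
python3 - <<'E'
from h import *
a=cv2.imread('pics/t4.png')[275:322,85:140]
g=cv2.GaussianBlur(cv2.cvtColor(a,6),(3,3),0)
_,m=cv2.threshold(g,0,255,cv2.THRESH_OTSU);c=max(cv2.findContours(m,0,1)[0],key=cv2.contourArea);e=cv2.minEnclosingCircle(c);print(e,onz('top',85+e[0][0],275+e[0][1],.066))
b=snap('side','s5.png');cv2.imwrite('pics/c5.png',cv2.resize(b[60:230,70:260],None,fx=3,fy=3)[:,:,::-1])
print(shift(.3855,.299,.101))
E
```

```text
time_s: 32.55
ee_pos: [0.3906, 0.2933, 0.2027]
eef_rot: [-179.9, -0.0, -79.1]
ft_force: [0.0, 0.3, 0.6]
width: 0.0918
((27.0, 37.013511657714844), 28.456327438354492) [0.35920303 0.29455115 0.066     ]
[-0.70316646  0.42060599 10.16166125]
```

View pics/c5.png

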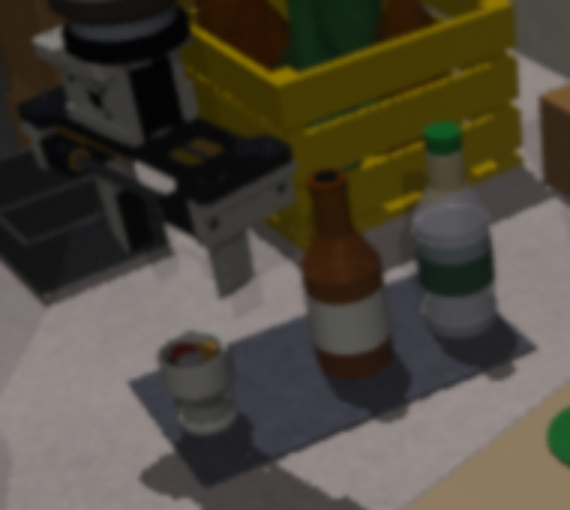

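The crop shows the cup upright near the mat corner, with its rim at crop (192,352), which is side pixel (134,177). The open gripper is above and behind it.

```bash
python3 -c "
from h import *
print(onz('side',134.3,177.5,.066),cross(('top',112.5,297),('side',134.3,177.5)),r.read_state()['ee_pos'])
print(shift(.3855,.299,.103))"
```

```text
[0.382954   0.29644947 0.066     ] (array([0.38465333, 0.29697531, 0.06474025]), np.float64(0.0029490223344612694)) [0.39080106 0.2929     0.20262559]
[-0.70307827  0.42032133  9.96166147]
```

```bash
python3 -m handwheel '[[[9.18,0,0.3,2,0],[9.18,0,0.3,4,0],[9.18,0,0.3,4,0]]]'; python3 -c "
from h import *
print(shift(.385,.2985,.1025))"
```

```text
time_s: 32.98
ee_pos: [0.3871, 0.2913, 0.1613]
eef_rot: [179.9, -0.1, -79.2]
ft_force: [-0.1, -0.5, 1.1]
width: 0.0921
[-0.75363703  0.05959052  5.88036663]
```

```bash
python3 -m handwheel '[[[9.18,-0.7,0.1,1,0],[9.18,-0.7,0.1,3,0],[9.18,-0.7,0.1,5,0],[9.18,-0.7,0.1,5.8,0],[9.18,-0.7,0.1,5.8,0],[4,-0.7,0.1,5.8,0],[4,-0.7,0.1,5.8,0],[4,-0.7,0.1,5.8,0],[4,-0.7,0.1,5.8,0],[4,-0.7,0.1,5.8,0],[4,-0.7,0.1,5.8,0],[4,-0.7,0.1,5.8,0]]]' 20; python3 -m handwheel '[[[4,0,0,-1,0],[4,0,0,-3,0],[4,0,0,-5,0],[4,0,0,-7,0],[4,0,0,-8,0],[4,0,0,-8,0]]]'; python3 -c "
from h import *
print(shift(.5055,-.0155,.20))"
```

```text
time_s: 34.48
ee_pos: [0.3849, 0.2998, 0.1039]
eef_rot: [-180.0, 0.0, -79.1]
ft_force: [0.3, 1.5, 2.9]
width: 0.0486
time_s: 35.22
ee_pos: [0.3851, 0.2996, 0.1843]
eef_rot: [-179.9, 0.0, -79.1]
ft_force: [0.3, -0.4, -1.0]
width: 0.0486
[33.21391597 -5.88625838 -1.56489207]
```

```bash
python3 -m handwheel '[[[4,2,0,-1.5,0],[4,5,0,-1.5,0],[4,9,0,-1.5,0],[4,14,0,-1.5,0],[4,19,-1,-1.5,0],[4,24,-3,-1.5,0],[4,29,-5,-1.5,0],[4,32,-5.8,-1.5,0],[4,33.2,-5.9,-1.5,0],[4,33.2,-5.9,-1.5,0],[4,33.2,-5.9,1,0],[4,33.2,-5.9,3,0]]]';python3 -m handwheel '[[[4,0,0,1,0],[4,0,0,2,0],[4,0,0,2.8,0],[4,0,0,3,0],[4,0,0,3,0]]]'; python3 -c "
from h import *
print(shift(.5055,-.0155,.122))"
```

```text
time_s: 36.72
ee_pos: [0.5044, -0.0131, 0.1532]
eef_rot: [180.0, 0.0, -78.9]
ft_force: [0.4, -0.9, -1.7]
width: 0.0489
time_s: 37.35
ee_pos: [0.5055, -0.0153, 0.1239]
eef_rot: [-180.0, -0.0, -79.1]
ft_force: [-0.4, -0.5, -1.3]
width: 0.049
[0.0159775  0.00413185 0.1870222 ]
```

```bash
python3 -m handwheel '[[[4,0,0,0.1,0],[4,0,0,0.2,0],[4,0,0,0.25,0],[4,0,0,0.25,0]]]'
```

```text
time_s: 37.85
ee_pos: [0.5056, -0.0154, 0.1219]
eef_rot: [-180.0, -0.0, -79.1]
ft_force: [-1.3, -0.4, 5.8]
width: 0.049
```

```bash
python3 -m handwheel '[[[5.5,0,0,0,0],[7,0,0,0,0],[8,0,0,0,0],[8,0,0,0,0],[8,0,0,-1.5,0],[8,0,0,-3.5,0],[8,0,0,-6,0],[8,0,0,-9,0],[8,0,0,-13,0],[9.18,0,0,-17,0],[9.18,0,0,-18,0],[9.18,0,0,-18,0]]]'; python3 -c "
from h import *
print(shift(.505,.2895,.30))"
```

```text
time_s: 39.35
ee_pos: [0.5055, -0.0154, 0.3021]
eef_rot: [-179.9, -0.1, -79.1]
ft_force: [-0.2, -0.0, -0.4]
width: 0.0919
[-29.9496204   -5.69873412   0.18643738]
```

```bash
python3 -m handwheel '[[[9.18,-2,-0.4,0,0],[9.18,-5,-1,0,0],[9.18,-9,-1.7,0,0],[9.18,-14,-2.7,0,0],[9.18,-19,-3.6,0,0],[9.18,-24,-4.6,0,0],[9.18,-28,-5.3,0,0],[9.18,-29.5,-5.6,0,0],[9.18,-30,-5.7,0,0],[9.18,-30,-5.7,0,0],[9.18,-30,-5.7,2,0],[9.18,-30,-5.7,4,0]]]'; python3 -c "
from h import *
print(shift(.505,.2895,.2005))"
```

```text
time_s: 40.85
ee_pos: [0.505, 0.2884, 0.2596]
eef_rot: [180.0, -0.1, -79.2]
ft_force: [1.2, 0.7, -0.3]
width: 0.092
[-0.11753776 -0.02560372  5.90536772]
```

```bash
python3 -m handwheel '[[[9.18,0,0,2,0],[9.18,0,0,4,0],[9.18,0,0,5.5,0],[9.18,0,0,5.8,0],[2,0,0,5.8,0],[2,0,0,5.8,0],[2,0,0,5.8,0],[2,0,0,5.8,0],[2,0,0,5.8,0],[2,0,0,5.8,0],[2,0,0,5.3,0],[2,0,0,4.3,0]]]' 25; python3 -m handwheel '[[[2,0,0,-2,0],[2,0,0,-4,0],[2,0,0,-6,0],[2,0,0,-8,0],[2,0,0,-10,0],[2,0,0,-10.5,0],[2,0,0,-10.5,0]]]'; python3 -c "
from h import *
print(shift(.603,-.073,.322))"
```

```text
time_s: 42.35
ee_pos: [0.5043, 0.2897, 0.2181]
eef_rot: [179.9, -0.0, -79.1]
ft_force: [0.1, 0.3, -2.3]
width: 0.0264
time_s: 43.22
ee_pos: [0.5048, 0.29, 0.3234]
eef_rot: [-180.0, -0.0, -79.1]
ft_force: [0.0, 0.9, -2.3]
width: 0.0264
[37.49882795 -2.80111174  0.14246075]
```

```bash
python3 -m handwheel '[[[2,2,0,0,0],[2,5,0,0,0],[2,9,-0.4,0,0],[2,14,-0.8,0,0],[2,19,-1.3,0,0],[2,24,-1.8,0,0],[2,29,-2.2,0,0],[2,33.5,-2.5,0,0],[2,36.5,-2.75,0,0],[2,37.5,-2.8,0,0],[2,37.5,-2.8,0,0],[2,37.5,-2.8,1,0]]]';python3 -m handwheel '[[[2,0,0,2,0],[2,0,0,4,0],[2,0,0,6,0],[2,0,0,7.8,0],[2,0,0,8.6,0],[2,0,0,8.9,0],[2,0,0,8.9,0]]]'; python3 -c "
from h import *
print(shift(.603,-.073,.217))"
```

```text
time_s: 44.72
ee_pos: [0.6032, -0.0704, 0.3136]
eef_rot: [-179.9, 0.0, -79.0]
ft_force: [0.0, 1.0, -1.8]
width: 0.0263
time_s: 45.6
ee_pos: [0.6039, -0.0724, 0.2256]
eef_rot: [-179.9, -0.0, -79.1]
ft_force: [-2.3, 0.0, 4.8]
width: 0.0262
[0.04630035 0.09855822 0.85536311]
```

```bash
python3 -m handwheel '[[[2,0,0,0,0],[2,0,0,0.05,0]]]'
```

```text
time_s: 45.85
ee_pos: [0.604, -0.0724, 0.2255]
eef_rot: [-179.9, -0.0, -79.1]
ft_force: [-2.1, 1.5, 9.8]
width: 0.0265
```

Run:
```python
from h import *
b=snap('side','s6.png');cv2.imwrite('pics/c6.png',cv2.resize(b[100:300,190:400],None,fx=2.9,fy=2.9)[:,:,::-1])
```

```text
(no output)
```

View pics/c6.png

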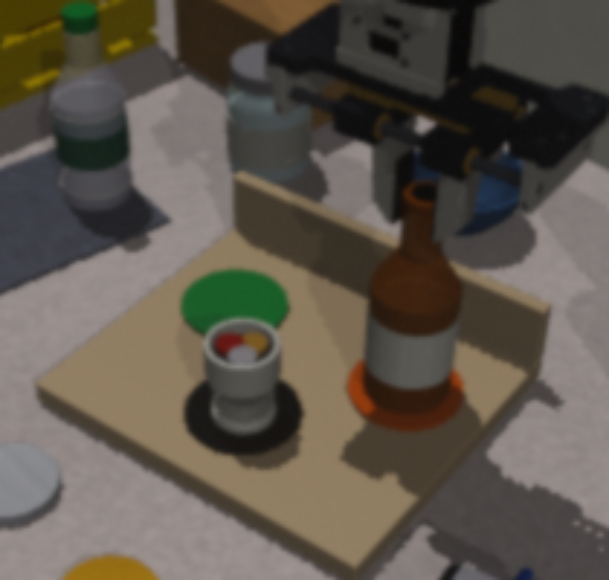

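The amber bottle rests on the orange coaster, upright and nearly centred. The cup sits on black. Release, then the PET bottle.

```bash
python3 -m handwheel '[[[3.2,0,0,0,0],[5,0,0,0,0],[6,0,0,0,0],[6,0,0,-1.5,0],[6,0,0,-3.5,0],[6,0,0,-6,0],[6,0,0,-8,0],[8,0,0,-8,0],[9.18,0,0,-8,0]]]'; python3 -c "
from h import *
print(shift(.598,.279,.30))"
```

```text
time_s: 47.02
ee_pos: [0.6026, -0.0731, 0.3034]
eef_rot: [180.0, -0.0, -79.1]
ft_force: [-0.7, 0.3, -0.9]
width: 0.0754
[-34.66496156  -6.18167248   0.33153781]
```

```bash
python3 -m handwheel '[[[9.18,-2,-0.4,0,0],[9.18,-6,-1.1,0,0],[9.18,-11,-2,0,0],[9.18,-16,-2.9,0,0],[9.18,-21,-3.7,0,0],[9.18,-26,-4.6,0,0],[9.18,-31,-5.5,0,0],[9.18,-34,-6,0,0],[9.18,-34.7,-6.2,0,0],[9.18,-34.7,-6.2,0,0],[9.18,-34.7,-6.2,2,0],[9.18,-34.7,-6.2,4,0]]]'; python3 -c "
from h import *
print(shift(.598,.279,.2045))"
```

```text
time_s: 48.52
ee_pos: [0.5988, 0.2772, 0.2619]
eef_rot: [180.0, -0.1, -79.3]
ft_force: [0.8, 0.2, -0.4]
width: 0.0915
[-0.19539802  0.03989197  5.73724484]
```

```bash
python3 -m handwheel '[[[9.18,0,0,2,0],[9.18,0,0,4,0],[9.18,0,0,5.4,0],[9.18,0,0,5.6,0],[2,0,0,5.6,0],[2,0,0,5.6,0],[2,0,0,5.6,0],[2,0,0,5.6,0],[2,0,0,5.6,0],[2,0,0,5.6,0],[2,0,0,5.1,0],[2,0,0,4.1,0]]]' 15; python3 -m handwheel '[[[2,0,0,-1,0],[2,0,0,-2,0],[2,0,0,-2.5,0],[2,0,0,-2.5,0]]]'; python3 -c "
from h import *
print(shift(.5745,.074,.267))"
```

```text
time_s: 50.02
ee_pos: [0.5981, 0.2794, 0.2228]
eef_rot: [179.9, -0.0, -79.1]
ft_force: [0.0, -0.5, -0.3]
width: 0.0276
time_s: 50.52
ee_pos: [0.5986, 0.2796, 0.2484]
eef_rot: [-179.9, 0.0, -79.1]
ft_force: [0.6, 0.8, -1.0]
width: 0.0276
[19.73962082  6.24712026 -1.87299632]
```

```bash
python3 -m handwheel '[[[2,1,0.3,-1,0],[2,3,0.9,-2,0],[2,6,1.9,-2,0],[2,10,3.2,-2,0],[2,14,4.4,-2,0],[2,17.5,5.5,-2,0],[2,19.3,6.1,-2,0],[2,19.75,6.25,-2,0],[2,19.75,6.25,-2,0],[2,19.75,6.25,0,0],[2,19.75,6.25,1.2,0],[2,19.75,6.25,1.5,0]]]';python3 -m handwheel '[[[2,0,0,0.1,0],[2,0,0,0.2,0],[2,0,0,0.2,0]]]'; python3 -c "
from h import *
print(shift(.5745,.074,.2225))"
```

```text
time_s: 52.02
ee_pos: [0.5732, 0.0743, 0.2307]
eef_rot: [179.8, 0.0, -79.1]
ft_force: [0.2, 0.9, -0.2]
width: 0.0274
time_s: 52.4
ee_pos: [0.5745, 0.0738, 0.2311]
eef_rot: [-180.0, -0.0, -79.1]
ft_force: [-0.1, -0.7, 0.2]
width: 0.0275
[-2.02974266e-02 -3.40033229e-04  8.59622180e-01]
```

```bash
python3 -m handwheel '[[[2,0,0,0.2,0],[2,0,0,0.3,0],[2,0,0,0.3,0]]]';python3 -m handwheel '[[[2,0,0,0.2,0],[2,0,0,0.2,0]]]'
```

```text
time_s: 52.78
ee_pos: [0.5752, 0.0741, 0.2293]
eef_rot: [-179.9, -0.0, -79.1]
ft_force: [-2.0, -0.4, 7.8]
width: 0.0277
time_s: 53.02
ee_pos: [0.5762, 0.0745, 0.2289]
eef_rot: [-179.7, -0.0, -79.1]
ft_force: [-1.7, -0.7, 14.7]
width: 0.0275
```

Contact. Release and retreat clear, out of the camera's way.

```bash
python3 -m handwheel '[[[2,0,0,-0.3,0],[3.2,0,0,-0.3,0],[5,0,0,-0.3,0],[6,0,0,-0.3,0],[6,0,0,-1.5,0],[6,0,0,-3.5,0],[6,0,0,-6,0],[6,0,0,-8,0],[6,-4,0,-8,0],[6,-9,3,-8,0],[6,-14,6,-8,0],[6,-19,9,-8,0]]]'; python3 -m handwheel '[[[6,-4,3,0,0],[6,-8,6,0,0],[6,-10,6,0,0],[6,-10,6,0,0]]]';python3 - <<'E'
from h import *
a=snap('top','t7.png');b=snap('side','s7.png')
E
```

```text
time_s: 54.52
ee_pos: [0.4489, 0.2448, 0.3069]
eef_rot: [-179.9, 0.0, -79.1]
ft_force: [0.2, 0.8, -0.5]
width: 0.0599
time_s: 55.02
ee_pos: [0.3716, 0.3319, 0.3069]
eef_rot: [-179.9, 0.1, -78.9]
ft_force: [0.4, 0.3, 0.2]
width: 0.0599
```

View pics/t7.png

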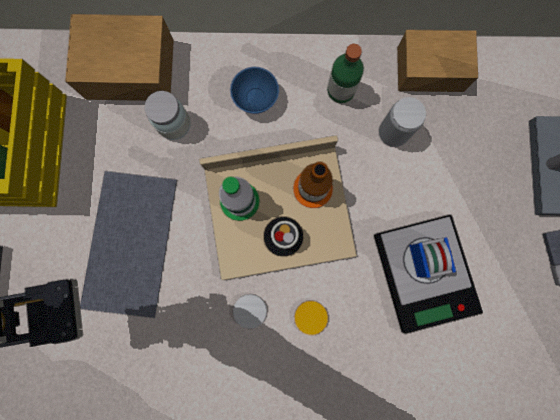

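View pics/s7.png

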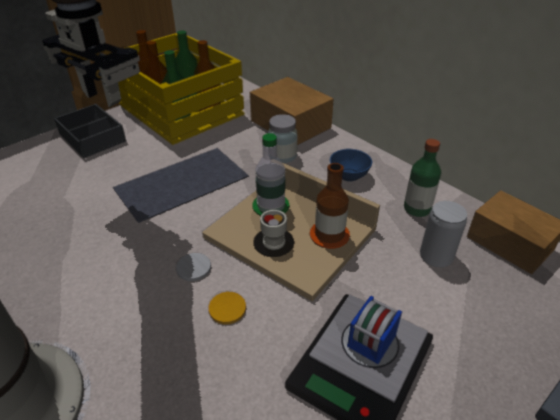

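All stand upright on their places: PET cap (232,186), amber mouth (320,170), cup rim (285,233), and the pack on the ring. Now the numeric check.

Run:
```python
from h import *
im=cv2.imread('pics/t7.png');h=cv2.cvtColor(im,cv2.COLOR_BGR2HSV)
def near(m,c,rad):
    y,x=np.nonzero(m);q=np.hypot(x-c[0],y-c[1])<rad;return np.c_[x,y][q].astype(np.float32)
g=near((h[...,0]>60)&(h[...,0]<85)&(h[...,1]>150)&(h[...,2]>90),(231.5,185),10);print('cap',g.mean(0),len(g))
def d(n,p,z,t,s=None):
    q=onz('top',*p,z);print(n,q[:2].round(4),'off mm',((q[:2]-t)*1000).round(1), cross(('top',*p),('side',*s))[0].round(4) if s else '')
d('pet',(231.5,186),.19,(.5745,.074),(270,140))
d('amb',(320,170),.182,(.603,-.073),(335,168))
d('cup',(284.5,233),.084,(.5055,-.0155),(274.5,218))
b=near((h[...,0]>105)&(h[...,0]<130)&(h[...,1]>120),(433,258),32);R_=cv2.minAreaRect(b);print(R_)
d('pack',R_[0],.08,(.4645,-.2918))
```

```text
cap [230.35233 184.62694] 193
pet [0.5725 0.0702] off mm [-2.  -3.8] [0.5744 0.0706 0.1832]
amb [ 0.6033 -0.0729] off mm [0.3 0.1] [ 0.6034 -0.0728  0.1798]
cup [ 0.5073 -0.0171] off mm [ 1.8 -1.6] [ 0.5076 -0.0173  0.0822]
((437.37689208984375, 257.1089782714844), (35.528831481933594, 50.6214485168457), 78.2317123413086)
pack [ 0.4687 -0.2961] off mm [ 4.2 -4.3]
```

```bash
python3 -c "
from h import *
print(job.hand_in())"
```

```text
the job is handed in; nothing more can be done
None
```

I cleared the amber bottle, PET bottle and egg cup to the grey mat and stood the pack on the scale. I then put the egg cup, amber bottle and PET bottle back on the black, orange and green coasters. I handed in at about 55 s of robot time; the hand-in reports no verdict.

In the last pictures everything stood upright and the open gripper was well clear of it all. These are the last measured offsets from the target centres:

| Item | Offset | Limit |
|---|---|---|
| Amber bottle | under 1 mm | 12 mm |
| Egg cup | about 2.5 mm | 12 mm |
| PET bottle | about 4 mm | 12 mm |
| Pack on scale | about 6 mm | 15 mm |

- **Pack:** 6 mm is probably too high, since one side face of the pack shows in the mask. It was released within about 1 mm of the measured ring centre.
- **Cup on the mat:** the picture put it about 8 mm from where it was released, so I picked it up from a point between the two. An attempt to confirm it with a mask gave a wrong position, and I discarded that.
- **Touchdowns:** both bottles met the mat and coasters 2–6 mm earlier than computed. The highest force I read was 20 N, when setting the PET bottle on the mat.

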